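# Lay out the counter for grinding spices

## Task

Lay the counter out for grinding: set the green dish in the middle of the green mat, the blue tin in the middle of the blue mat and the grey flip-top box in the middle of the grey mat, lined up with it. Only when all three are in place, seat the grinding stone upright in the hollow of the slab. Put the dish down gently, without dropping it, and leave the ladle and the spatula where they lie.

Things in the scene. Friction and masses are not known exactly. Their poses are not given: they have to be found in the camera images.
- dish: Small open green ceramic dish, round, standing upright on the counter: 64 mm across with straight upper sides (from 10 to 38 mm above its foot), 38 mm high, wall 4 mm, foot 44 mm across, 160 g. Origin: centre of its underside; z up. Easily taken across its whole width from above. Fragile.
- tin: Blue cylindrical spice tin with a lighter blue lid, standing upright: body 50 mm in diameter, 74 mm high with the lid (lid 51 mm across, top 14 mm), about 180 g. Origin: centre of its underside; z up.
- box: Closed light-grey plastic box with a flip-top lid that stays shut: 80 mm (its x) by 50 mm (its y) by 45 mm high, about 140 g. Origin: centre of its underside; z up.
- stone: Dark grinding stone (muller) with a rounded convex base and a plain round handle on top, standing upright: 98 mm high; the belly is 64 mm across at 29 mm above its underside, curving in to a small flat foot 26 mm across; the handle is 34 mm in diameter from 60 mm up to 94 mm. About 0.3 kg. Origin: centre of its underside; z up.
- green_mat: Round green mat fixed to the counter, 90 mm across, 4 mm thick: the place for the dish. Origin: centre of its underside on the counter; z up.
- blue_mat: Round blue mat fixed to the counter, 80 mm across, 4 mm thick: the place for the tin. Origin: centre of its underside on the counter; z up.
- grey_mat: Oblong grey mat fixed to the counter, 106 mm (its x) by 76 mm (its y), 4 mm thick: the place for the box, long side along long side, either way round. Origin: centre of its underside on the counter; z up.
- slab: Round brownish stone grinding slab, 130 mm across and 28 mm high, fixed to the counter, with a conical hollow in the middle of its top: 62 mm across at the top, narrowing to 31 mm at its floor 8 mm above the counter. The grinding stone's rounded base centres itself in it; seated, the stone's underside is about 11 mm above the counter. Origin: centre of the slab's underside on the counter; z up.
- ladle: Steel ladle lying at one side of the work area, bowl 72 mm across and 26 mm high, thin handle reaching 250 mm from the bowl's centre towards its -x. Origin: under the bowl's centre. Not to be moved.
- spatula: Flat wooden spatula lying at one side of the work area, 275 mm long (from -180 to +95 mm along its x), blade 56 mm wide, 10 mm thick at most. Origin: at the joint of handle and blade. Not to be moved. Also unlisted: three loose garlic bulbs (42 mm across, 40 mm high) in the gaps between things, at least 85 mm centre to centre; jars and equipment beyond 0.75 m from the base axis.

How it is judged:
By the outcome, as a careful person would: the job done as asked, in the order asked, and still so for the second after the job is handed in, with the robot touching nothing.
It also fails if it takes over 112 s, if anything falls off the work surface, if the arm or the gripper's body presses on something with over 40 N, if the wrist force passes 120 N, or if a joint passes its speed limit or range.

## Robot

A 6-joint arm with a two-finger parallel gripper is mounted at the origin on the work surface. World frame = base frame: x ahead of the robot, y to its left, z up, the work surface at z = 0. Lengths are in m, angles in rad, forces in N, time in s.
With the tool pointing down it reaches from about 0.375 to 0.975 m from the base axis. Payload 3.8 kg.
Tool frame: the origin (TCP) lies midway between the tips of the shut fingers; the grasp point (between the pads) lies 19 mm behind it (ctrl.grasp_offset is the distance from the TCP to the grasp point, in m); z points along the fingers, y is the line along which they close (so a half turn about z gives the same grasp; the last joint's range is limited). The gripper opens to 85 mm and grips with 20 to 120 N. Pads are 22 mm wide; open, the fingers measure 114 mm over their backs; the gripper's body (76 mm by 85 mm) begins 54 mm behind the grasp point. The pads swing forward as they close: fully open they stand 13 mm farther back than shut.
Start: joints at [1.252, 0.264, 1.604, -0, 1.274, -0.037], TCP at [0.188, 0.648, 0.231] pointing down, gripper open.
Joint ranges: [-2.63, 2.63], [-0.94, 2.18], [0.31, 2.57], [-1.31, 4.45], [0, 2.66], [-2.55, 2.55]. Speed limits (rad/s): [2.57, 2.57, 3.14, 3.14, 3.14, 3.14].

## Interface

Orientations are given as a 3x3 rotation matrix whose columns are the frame's x, y, z axes.
In Python, from plant import sense, imaging, ctrl gives the robot as it stands. The module is installed in compiled form; this text tells all that it offers.
- The arm moves only by the tool send_rows, never from a script. Its argument "commands" is a list of rows, each a list of 5 numbers: the shift along the tool's x, y, z in units of 40 mm (1.0 is 40 mm), then the turn about the tool's z in units of 8 degrees (1.0 is 8 degrees), then the opening, from -1 (shut) to 1 (fully open). A call has 1 to 12 rows; each row shifts and turns the commanded pose from where the row before left it, along the tool's axes as they then stand; what a row does not reach is not made up. A row lasts 1/8 s, in which the tool goes at most 62.5 mm and 10.7 degrees, less where a joint would pass 70% of its speed; a pose out of reach is approached as far as the arm can. A call is refused whole if a number of a shift passes 1 or a number of a turn 1, either way. A call with a gripper value outside its range is refused whole. The fingers move at their own pace and stop on an object; the grip force is fixed at half the most. Time passes only in rows, so rows that do not move let the fingers close. It gives the time, the measured TCP pose, the force, the opening and the grip force at its end, in the units of the state.
- sense(): the state, without advancing time (a new reading comes with each control period).
- imaging.read_camera(name): name is "scene" or "side" or "wrist"; returns a dict with "color" (480x640x3 uint8, red, green, blue), "depth" (480x640 float32, m along the optical axis (not along the pixel's ray), 0 where there is no reading), "mtx" (3x3 intrinsics, pixels), "dist_coeffs" ([k1, k2, p1, p2, k3] as OpenCV has them; the pictures are not rectified), "camera_from_world" (4x4, takes a point from world to camera coordinates); the wrist camera has in their place "mount" (4x4, takes a point from camera to tool coordinates, whose origin is the TCP and whose axes are the flange's). Camera axes: x right, y up, looking along -z (the intrinsics and any distortion apply to the point x, -y, -z); pixel columns grow to the right and rows downward; lengths in m; the calibration is good to about 2 mm. A picture is of the moment at which its call begins: read the wrist's pose just before it.
- ctrl.hand_in(): hands the job in; it is judged then, once.
The state is a dict: "clock": time; "q": joint angles; "dq": joint speeds; "effort": joint torques, N m; "tcp_pos": TCP position; "eef_rot": TCP orientation; "force": force on the tool from outside, world axes, zero at the start; "moment": the same for the moment, N m; "finger_gap": opening from 0.0 (shut) to 1.0 (fully open); "finger_force": force on a finger pad.
Only numpy, scipy, OpenCV 4.12 (cv2) and the standard library are available. Lean on these libraries where they do the work, as an engineer would, in place of code of your own. Each camera call takes 0.05 s, during which the arm holds its last target. There are 200 camera calls.

## Working session

There is one attempt and no reset: what is moved stays moved. The work goes in short steps, Python scripts to look and compute and a tool call to move; the robot and the scene stay as the last step left them, time stands still between calls to the robot, and variables do not carry over. Pictures are saved under pics/ and viewed, at most 14 in all, crops included, and the job is handed in when it is done.

Besides the shell and the picture viewer there is one more tool, called after "Request:" as name([rows], argument=value, ...), one row to a line, values as JSON. send_rows: Moves the arm, as the interface text tells. Its arguments: {"type":"object","properties":{"commands":{"type":"array","items":{"type":"array","items":{"type":"number"}}}},"required":["commands"]}

```bash
mkdir -p pics
cat > h.py <<'E'
import numpy as np, cv2
from plant import sense, imaging, ctrl
def take(name):
    s=sense(); d=imaging.read_camera(name)
    if 'mount' in d:
        T=np.eye(4); T[:3,:3]=s['eef_rot']; T[:3,3]=s['tcp_pos']; W=T@np.array(d['mount'])
    else: W=np.linalg.inv(d['camera_from_world'])
    d['W']=W; return d
def cast(d,uv,z):
    uv=np.array(uv,float).reshape(-1,1,2)
    p=cv2.undistortPoints(uv,np.array(d['mtx']),np.array(d['dist_coeffs'])).reshape(-1,2)
    r=np.c_[p[:,0],-p[:,1],-np.ones(len(p))]@d['W'][:3,:3].T
    o=d['W'][:3,3]; t=(z-o[2])/r[:,2]
    return o+r*t[:,None]
def cloud(d):
    v,u=np.mgrid[:480,:640]; uv=np.c_[u.ravel(),v.ravel()].astype(float).reshape(-1,1,2)
    p=cv2.undistortPoints(uv,np.array(d['mtx']),np.array(d['dist_coeffs'])).reshape(-1,2)
    z=d['depth'].ravel()[:,None].astype(float)
    P=(np.c_[p[:,0],-p[:,1],-np.ones(len(p))]*z)@d['W'][:3,:3].T+d['W'][:3,3]
    P[z[:,0]==0]=np.nan
    return P.reshape(480,640,3)
def save(d,f): cv2.imwrite('pics/'+f,d['color'][...,::-1])
E
python3 - <<'E'
from h import *
for n in('scene','side','wrist'):
    d=take(n); save(d,n+'0.png'); print(n,d['W'][:3,3].round(3),(-d['W'][:3,2]).round(2))
s=sense(); print(s['clock'],s['eef_rot'].round(3),ctrl.grasp_offset)
E
```

```text
scene [1.221 0.541 0.866] [-0.57 -0.44 -0.69]
side [ 0.173 -1.047  0.766] [ 0.28  0.8  -0.54]
wrist [0.113 0.671 0.373] [ 0.29 -0.09 -0.95]
0.15 [[-0.961  0.278 -0.001]
 [ 0.278  0.961 -0.002]
 [ 0.    -0.002 -1.   ]] 0.0187
```

View pics/scene0.png

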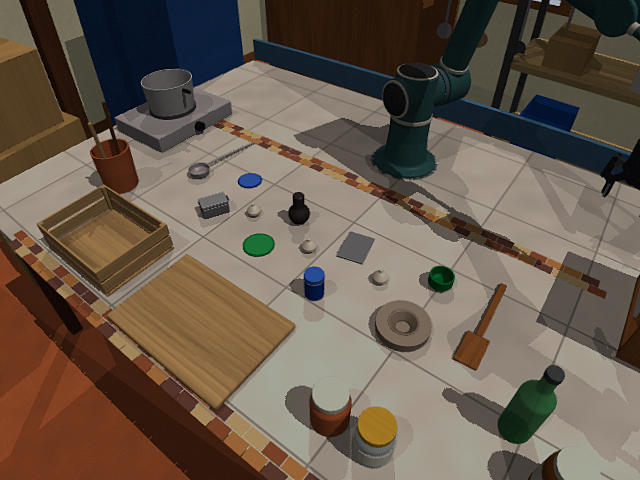

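View pics/side0.png

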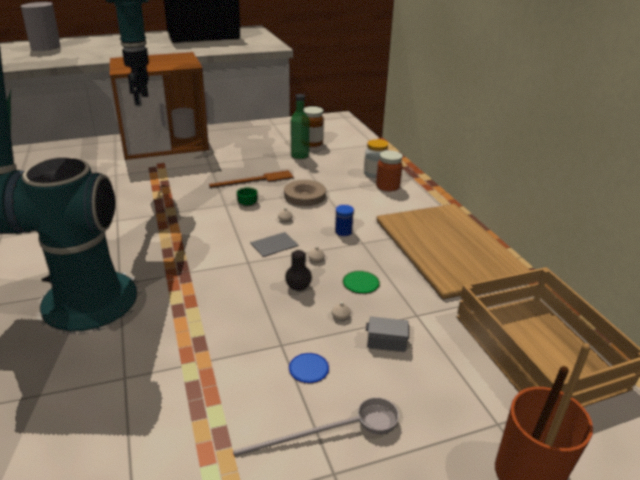

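The scene view shows the dish (441,278), tin (314,283), box (213,206), stone (298,210), the green mat (259,244), blue mat (250,180), grey mat (356,247) and slab (404,325), with garlic at (253,211), (308,246) and (380,277). The side view agrees.

```bash
cat > m.py <<'E'
from h import *
def comp(mask,seed,r=12):
    n,l,st,c=cv2.connectedComponentsWithStats(mask.astype(np.uint8))
    v,u=np.mgrid[:480,:640]; near=(np.hypot(u-seed[0],v-seed[1])<r)&(l>0)
    if not near.any(): return None
    k=np.bincount(l[near]).argmax(); return l==k
def matfit(d,m,z):
    c=max(cv2.findContours(m.astype(np.uint8),cv2.RETR_EXTERNAL,cv2.CHAIN_APPROX_NONE)[0],key=cv2.contourArea)
    return cast(d,c.reshape(-1,2),z)[:,:2]
def rect(P):
    (c,s,a)=cv2.minAreaRect((P*1000).astype(np.float32))
    if s[0]<s[1]: a+=90
    return np.round(c,1),np.round(s,1),round(a,1)
E
cat > a.py <<'E'
from m import *
for cam,seeds in (('scene',dict(dish=(441,278),tin=(314,283),box=(213,206),stone=(298,210),g_mat=(259,244),b_mat=(250,180),gr_mat=(356,247),slab=(404,325),ga1=(253,211),ga2=(308,246),ga3=(380,277))),
  ('side',dict(dish=(247,197),tin=(344,221),box=(388,333),stone=(298,272),g_mat=(361,282),b_mat=(309,367),gr_mat=(274,244),slab=(305,193),ga1=(341,312),ga2=(317,254),ga3=(285,215)))):
    d=take(cam); C=cloud(d); hsv=cv2.cvtColor(d['color'],cv2.COLOR_RGB2HSV).astype(int)
    tall=(C[...,2]>.012)&(C[...,0]>0)
    for n,s in seeds.items():
        if 'mat' in n:
            h0=hsv[s[1],s[0]]; df=np.abs(d['color'].astype(int)-d['color'][s[1],s[0]]).max(2)
            m=comp(df<28,s); P=matfit(d,m,.004); print(cam,n,rect(P),m.sum())
        else:
            m=comp(tall,s)
            if m is None: print(cam,n,None); continue
            Q=C[m]; zt=np.percentile(Q[:,2],97); T=Q[Q[:,2]>zt-.008]
            print(cam,n,'ztop',zt.round(3),'top rect',rect(T[:,:2]),'all',rect(Q[:,:2]),m.sum())
E
python3 a.py
```

```text
scene dish ztop 0.04 top rect (array([448.7, 349.3]), array([63.8, 61.9]), 1.2) all (array([448.2, 349.3]), array([62.8, 63.7]), 175.4) 396
scene tin ztop 0.076 top rect (array([663.2, 111.2]), array([49.8, 48.7]), 42.8) all (array([663.3, 111.1]), array([49.8, 49.1]), 42.8) 583
scene box ztop 0.048 top rect (array([ 589.2, -324. ]), array([54.8, 87.6]), 154.1) all (array([ 589.8, -323.3]), array([56.5, 88.4]), 154.1) 549
scene stone ztop 0.099 top rect (array([471.9, -89.7]), array([31. , 31.1]), 128.5) all (array([476.3, -85.6]), array([51. , 59.6]), 135.5) 491
scene g_mat (array([ 618.3, -119.9]), array([80. , 79.8]), 34.5) 468
scene b_mat (array([ 411.8, -349. ]), array([72.1, 68.4]), 63.1) 226
scene gr_mat (array([465.7, 102.3]), array([108.8,  76.3]), 13.3) 752
scene slab ztop 0.03 top rect (array([624.6, 338.5]), array([128.7, 128.4]), 88.6) all (array([624.6, 338.5]), array([128.7, 128.6]), 88.0) 2055
scene ga1 ztop 0.037 top rect (array([ 530.5, -215.9]), array([16.8, 20.5]), 134.3) all (array([ 532. , -213.5]), array([29.9, 39.5]), 150.0) 123
scene ga2 ztop 0.037 top rect (
[... 897 characters left out ...]
_mat (array([ 412.1, -347.2]), array([69.1, 70.3]), 162.6) 776
side gr_mat (array([462.5,  96.3]), array([105.6,  78. ]), 13.5) 643
side slab ztop 0.03 top rect (array([624.6, 337.5]), array([129.4, 135.2]), 93.7) all (array([626.1, 340.3]), array([138.6, 128.7]), 67.0) 792
side ga1 ztop 0.037 top rect (array([ 527.2, -225.6]), array([16.8, 23.2]), 146.6) all (array([ 527. , -225.3]), array([33.6, 39.9]), 165.3) 233
side ga2 ztop 0.037 top rect (array([548.7,  -1.8]), array([12.4, 17.9]), 157.2) all (array([545.8,  -3.7]), array([30.7, 38.1]), 158.8) 164
side ga3 ztop 0.038 top rect (array([527.6, 211. ]), array([18.5, 14.7]), 89.0) all (array([525.2, 211.1]), array([28.8, 40.1]), 161.4) 130
```

```bash
cat > go.py <<'E'
import sys; from h import *
# usage: go.py x y z [yang_deg]  -> remaining shift in units of 40mm along current tool axes, turn in units of 8 deg
s=sense(); a=list(map(float,sys.argv[1:])); R=np.array(s['eef_rot'])
y=np.degrees(np.arctan2(R[1,1],R[0,1]))
print('t',round(s['clock'],2),'tcp',s['tcp_pos'].round(4),'yang',y.round(2),'q',s['q'].round(2),'F',s['force'].round(1))
t=0
if len(a)>3:
    t=-((a[3]-y+90)%180-90)/8; print('turn units',round(t,2))
    c,sn=np.cos(np.radians(-t*8)),np.sin(np.radians(-t*8)); R2=np.array([[c,-sn,0],[sn,c,0],[0,0,1]])@R
    print('shift units after turn',(R2.T@(np.array(a[:3])-s['tcp_pos'])/.04).round(2))
print('shift units now',(R.T@(np.array(a[:3])-s['tcp_pos'])/.04).round(2))
E
python3 go.py .447 .348 .15
python3 - <<'E'
from m import *
d=take('scene'); rgb=d['color'].astype(int)
print('ladle',cast(d,[(199,170),(252,146)],.01).round(3).tolist(),'spat',cast(d,[(473,350),(503,287),(484,332)],.006).round(3).tolist())
E
```

```text
t 0.25 tcp [0.1876 0.648  0.2306] yang 73.86 q [ 1.25  0.26  1.6   0.    1.27 -0.04] F [ 0.   0.9 -0.1]
shift units now [-8.32 -5.4   2.02]
ladle [[0.48, -0.517, 0.01], [0.263, -0.476, 0.01]] spat [[0.582, 0.499, 0.006], [0.361, 0.487, 0.006], [0.521, 0.5, 0.006]]
```

Request:
send_rows([
  [-0.92,-0.6,0.2,0,1],
  [-0.92,-0.6,0.2,0,1],
  [-0.92,-0.6,0.2,0,1],
  [-0.92,-0.6,0.2,0,1],
  [-0.92,-0.6,0.2,0,1],
  [-0.92,-0.6,0.2,0,1],
  [-0.92,-0.6,0.2,0,1],
  [-0.92,-0.6,0.2,0,1],
  [-0.92,-0.6,0.2,0,1],
  [0,0,0,0,1],
  [0,0,0,0,1],
])

```text
clock: 1.68
tcp_pos: [0.4457, 0.3489, 0.1594]
eef_rot: [[-0.96, 0.279, -0.0], [0.279, 0.96, 0.0], [0.0, 0.0, -1.0]]
force: [0.5, 0.1, -1.0]
finger_gap: 1.001
finger_force: 0.0
```

```bash
cat > w.py <<'E'
import sys; from m import *
d=take('wrist'); save(d,sys.argv[1]); C=cloud(d); np.savez('/tmp/w.npz',c=d['color'],C=C)
tall=(C[...,2]>.012).astype(np.uint8); n,l,st,ce=cv2.connectedComponentsWithStats(tall)
for k in range(1,n):
    if st[k,4]<800: continue
    Q=C[l==k]; zt=np.percentile(Q[:,2],97); T=Q[Q[:,2]>zt-.008]
    print(st[k].tolist(),'ztop',zt.round(3),rect(T[:,:2]))
hsv=cv2.cvtColor(d['color'],cv2.COLOR_RGB2HSV).astype(int)
low=(np.abs(C[...,2]-.004)<.006)
for nm,m in dict(green=(hsv[...,1]>110)&(abs(hsv[...,0]-65)<15),blue=(hsv[...,1]>110)&(abs(hsv[...,0]-112)<12),grey=(hsv[...,1]<60)&(hsv[...,2]<150)).items():
    n,l,st,ce=cv2.connectedComponentsWithStats((m&low).astype(np.uint8))
    for k in range(1,n):
        if st[k,4]>1500: print(nm,st[k].tolist(),rect(matfit(d,l==k,.004)))
E
python3 w.py w1.png; python3 go.py .447 .348 .15
```

```text
[274, 182, 84, 87, 2562] ztop 0.04 (array([446.3, 349.6]), array([63.2, 63. ]), 31.7)
[0, 304, 640, 176, 68372] ztop 0.254 (array([434.9, 354.2]), array([139.9,  18.2]), 73.7)
green [283, 195, 46, 57, 1733] (array([449.6, 340.9]), array([45.3, 37.7]), 33.0)
grey [0, 0, 83, 104, 5890] (array([262.2, 180.4]), array([54. , 97.8]), 92.2)
grey [0, 0, 640, 442, 123387] (array([486.7, 351.2]), array([726.6, 432.8]), 72.5)
t 1.73 tcp [0.4455 0.3494 0.1595] yang 73.86 q [ 0.62  0.12  1.92  0.    1.11 -0.67] F [-0.2 -0.2  0.1]
shift units now [-0.05 -0.02  0.24]
```

Request:
send_rows([
  [-0.02,0,0.9,0,1],
  [0,0,0.9,0,1],
  [0,0,0.9,0,1],
  [0,0,0.5,0,1],
  [0,0,0.4,0,1],
  [0,0,0.24,0,1],
  [0,0,0,0,1],
  [0,0,0,0,-1],
  [0,0,0,0,-1],
  [0,0,0,0,-1],
  [0,0,0,0,-1],
  [0,0,0,0,-1],
])

```text
clock: 3.22
tcp_pos: [0.4479, 0.3495, 0.0074]
eef_rot: [[-0.96, 0.278, 0.003], [0.278, 0.96, 0.002], [-0.002, 0.003, -1.0]]
force: [-0.9, -0.0, 6.9]
finger_gap: 0.739
finger_force: 66.4
```

Request:
send_rows([
  [0,0,-0.3,0,-1],
  [0,0,-0.8,0,-1],
  [0,0,-1,0,-1],
  [0,0,-1,0,-1],
  [0,0,-0.9,0,-1],
  [0,0,0,0,-1],
])

```text
clock: 3.98
tcp_pos: [0.4486, 0.35, 0.1699]
eef_rot: [[-0.961, 0.278, 0.006], [0.278, 0.961, 0.004], [-0.005, 0.006, -1.0]]
force: [0.7, -0.5, -1.7]
finger_gap: 0.742
finger_force: 66.3
```

```bash
python3 go.py .6176 -.1205 .155
```

```text
t 3.98 tcp [0.4486 0.35   0.1699] yang 73.85 q [ 0.62  0.11  1.91  0.    1.12 -0.67] F [ 0.7 -0.5 -1.7]
shift units now [ -7.33 -10.12   0.35]
```

Request:
send_rows([
  [-0.66,-0.92,0,0,-1],
  [-0.66,-0.92,0,0,-1],
  [-0.66,-0.92,0,0,-1],
  [-0.66,-0.92,0,0,-1],
  [-0.67,-0.92,0,0,-1],
  [-0.67,-0.92,0,0,-1],
  [-0.67,-0.92,0,0,-1],
  [-0.67,-0.92,0,0,-1],
  [-0.67,-0.92,0,0,-1],
  [-0.67,-0.92,0,0,-1],
  [-0.67,-0.92,0,0,-1],
  [0,0,0,0,-1],
])

```text
clock: 5.48
tcp_pos: [0.6151, -0.1247, 0.1636]
eef_rot: [[-0.96, 0.282, -0.003], [0.282, 0.96, -0.0], [0.002, -0.001, -1.0]]
force: [-0.2, 0.7, -2.5]
finger_gap: 0.741
finger_force: 66.4
```

```bash
python3 w.py w2.png;python3 go.py .6176 -.1205 .155
```

```text
[254, 0, 94, 64, 4932] ztop 0.098 (array([483.2, -95.1]), array([27.5,  7.7]), 74.9)
[426, 60, 57, 58, 2554] ztop 0.04 (array([547.1,   4.6]), array([19. , 15.8]), 4.9)
[141, 122, 54, 54, 2272] ztop 0.039 (array([ 527.8, -219.3]), array([17.8, 18.2]), 115.8)
[569, 166, 71, 80, 4159] ztop 0.075 (array([659.9,  91.6]), array([14.8, 44.8]), 172.5)
[34, 206, 85, 110, 7975] ztop 0.047 (array([ 586.6, -322.1]), array([50.9, 86.6]), 153.5)
[0, 238, 640, 242, 99156] ztop 0.257 (array([ 604.4, -120.1]), array([134.9,  19.2]), 73.8)
green [273, 166, 102, 85, 6483] (array([ 610.5, -114.7]), array([86.3, 70.3]), 68.9)
blue [0, 15, 28, 92, 1866] (array([ 425.9, -319.9]), array([24., 70.]), 152.3)
grey [0, 0, 249, 378, 18706] (array([ 593.3, -299.2]), array([228. , 369.9]), 147.6)
grey [209, 0, 196, 113, 8526] (array([486.5, -88.7]), array([151. ,  73.1]), 60.3)
grey [382, 0, 258, 341, 6371] (array([674.3,  34. ]), array([298.2, 223. ]), 34.6)
t 5.53 tcp [ 0.6144 -0.123   0.1634] yang 73.69 q [-0.24  0.23  1.78  0.    1.14 -1.52] F [-1.2  0.2 -1.4]
shift units now [-0.06  0.08  0.21]
```

```bash
cat > circ.py <<'E'
import sys; from m import *
from scipy.optimize import least_squares
def fit(d,hue,x0,R,z=.004,save_as=None):
    hsv=cv2.cvtColor(d['color'],cv2.COLOR_RGB2HSV).astype(int); C=cloud(d)
    m=(hsv[...,1]>110)&(abs(hsv[...,0]-hue)<15)&(abs(C[...,2]-.004)<.007)
    n,l,st,ce=cv2.connectedComponentsWithStats(m.astype(np.uint8)); k=1+st[1:,4].argmax()
    P=matfit(d,l==k,z); P=P[np.abs(np.hypot(*(P-x0).T)-R)<.012]
    r=least_squares(lambda p:np.hypot(*(P-p[:2]).T)-p[2],[*x0,R],loss='soft_l1',f_scale=.001)
    print('circle',r.x.round(4),len(P)); return r.x
if __name__=='__main__':
    d=take('wrist'); save(d,sys.argv[5]); fit(d,float(sys.argv[1]),np.array([float(sys.argv[2]),float(sys.argv[3])]),float(sys.argv[4]))
E
python3 circ.py 65 .6176 -.1205 .045 w3.png; python3 go.py .6176 -.1205 .0105
```

```text
circle [ 0.6178 -0.1178  0.0428] 224
t 5.58 tcp [ 0.6142 -0.1219  0.1636] yang 73.77 q [-0.24  0.22  1.78  0.    1.14 -1.52] F [ 0.9  0.8 -1.5]
shift units now [-0.09  0.06  3.83]
```

View pics/w3.png

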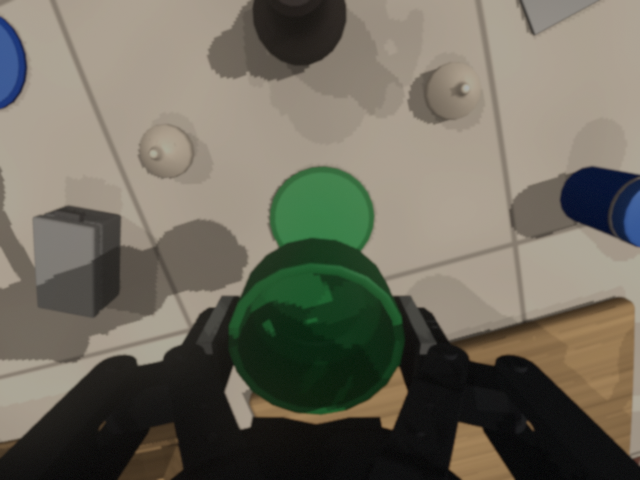

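The dish is held over the green mat (centre near (322,212) px). The fit gives the mat centre as (0.618, -0.119), which agrees with the scene and side views.

Request:
send_rows([
  [-0.08,0.08,0.7,0,-1],
  [0,0,0.9,0,-1],
  [0,0,0.9,0,-1],
  [0,0,0.6,0,-1],
  [0,0,0.3,0,-1],
  [0,0,0.2,0,-1],
  [0,0,0.1,0,-1],
  [0,0,0,0,-1],
  [0,0,0,0,-1],
])

```text
clock: 6.7
tcp_pos: [0.6203, -0.1199, 0.0186]
eef_rot: [[-0.961, 0.278, 0.002], [0.278, 0.961, -0.0], [-0.002, 0.0, -1.0]]
force: [-0.1, 0.3, -0.9]
finger_gap: 0.742
finger_force: 66.5
```

```bash
python3 go.py .6178 -.1195 .0114
```

```text
t 6.7 tcp [ 0.6203 -0.1199  0.0186] yang 73.85 q [-0.23  0.39  1.87  0.    0.88 -1.52] F [-0.1  0.3 -0.9]
shift units now [ 0.06 -0.01  0.18]
```

Request:
send_rows([
  [0.05,0,0.06,0,-1],
  [0,0,0.05,0,-1],
  [0,0,0.03,0,-1],
  [0,0,0.02,0,-1],
  [0,0,0,0,-1],
  [0,0,0,0,-1],
])

```text
clock: 7.45
tcp_pos: [0.6177, -0.1191, 0.0115]
eef_rot: [[-0.961, 0.278, 0.0], [0.278, 0.961, -0.0], [-0.0, -0.0, -1.0]]
force: [-0.7, 0.4, 0.7]
finger_gap: 0.739
finger_force: 66.7
```

Request:
send_rows([
  [0,0,0.02,0,-1],
  [0,0,0.02,0,-1],
  [0,0,0,0,-1],
  [0,0,0,0,-1],
])

```text
clock: 7.95
tcp_pos: [0.6178, -0.1191, 0.0114]
eef_rot: [[-0.961, 0.278, -0.0], [0.278, 0.961, -0.0], [0.0, -0.0, -1.0]]
force: [-4.4, 1.2, 10.6]
finger_gap: 0.739
finger_force: 67.7
```

Request:
send_rows([
  [0,0,-0.02,0,-1],
  [0,0,0,0,1],
  [0,0,0,0,1],
  [0,0,0,0,1],
  [0,0,0,0,1],
  [0,0,-0.3,0,1],
  [0,0,-0.8,0,1],
  [0,0,-1,0,1],
  [0,0,-1,0,1],
  [0,0,-0.9,0,1],
  [0,0,0,0,1],
])

```text
clock: 9.32
tcp_pos: [0.6208, -0.1198, 0.1761]
eef_rot: [[-0.961, 0.278, 0.009], [0.278, 0.961, -0.002], [-0.009, 0.0, -1.0]]
force: [0.3, 0.2, 0.5]
finger_gap: 0.998
finger_force: 0.0
```

```bash
python3 w.py w4.png;python3 circ.py 65 .6178 -.1195 .045 w5.png; python3 go.py .6625 .110 .15
```

```text
[248, 0, 91, 57, 4224] ztop 0.097 (array([483.7, -95.2]), array([25. ,  6.3]), 74.3)
[415, 55, 55, 56, 2403] ztop 0.039 (array([547.5,   4.3]), array([18. , 17.7]), 68.2)
[139, 115, 53, 51, 2142] ztop 0.039 (array([ 527.6, -219. ]), array([17.9, 17.6]), 75.5)
[554, 158, 86, 78, 5142] ztop 0.075 (array([660.5,  98.6]), array([29.7, 50.7]), 174.4)
[275, 172, 82, 84, 2970] ztop 0.044 (array([ 617. , -118.2]), array([62.9, 63.3]), 120.8)
[36, 196, 81, 107, 7506] ztop 0.047 (array([ 586.8, -322.4]), array([51.8, 86.6]), 152.3)
[0, 287, 640, 193, 81349] ztop 0.27 (array([ 609.5, -114.4]), array([140.2,  18.9]), 73.8)
green [274, 157, 91, 81, 1597] (array([ 605.6, -102.4]), array([85.6, 46.5]), 36.6)
blue [0, 8, 29, 91, 1932] (array([ 425.3, -320.6]), array([25.5, 71.1]), 152.2)
grey [0, 0, 640, 438, 190231] (array([ 667.4, -117.1]), array([767.3, 452. ]), 72.3)
circle [ 0.6168 -0.1175  0.0415] 221
t 9.43 tcp [ 0.6179 -0.1191  0.1713] yang 73.86 q [-0.23  0.22  1.77 -0.    1.15 -1.52] F [ 0.6  0.3 -0.1]
shift units now [0.52 5.81 0.53]
```

View pics/w4.png

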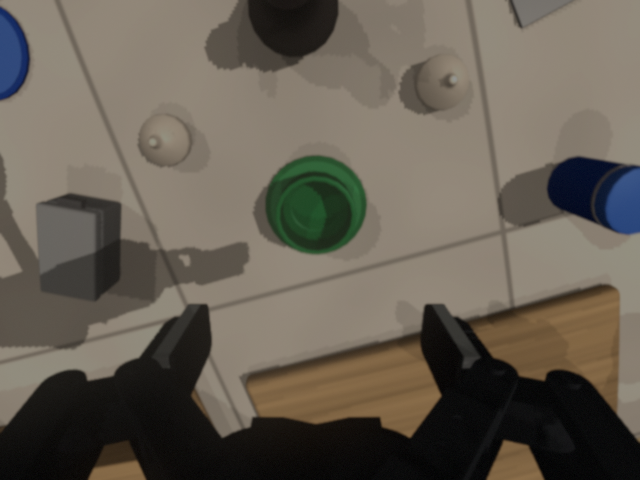

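The dish sits upright in the middle of the green mat (315,205), within 2 mm. Next is the tin.

Request:
send_rows([
  [0.1,0.97,0.08,0,1],
  [0.1,0.97,0.08,0,1],
  [0.1,0.97,0.08,0,1],
  [0.1,0.97,0.08,0,1],
  [0.06,0.97,0.08,0,1],
  [0.06,0.96,0.08,0,1],
  [0,0,0,0,1],
  [0,0,0,0,1],
  [0,0,0,0,1],
])

```text
clock: 10.55
tcp_pos: [0.6618, 0.1087, 0.1506]
eef_rot: [[-0.96, 0.279, -0.001], [0.279, 0.96, -0.0], [0.001, -0.001, -1.0]]
force: [0.6, -0.6, 0.4]
finger_gap: 0.998
finger_force: 0.0
```

```bash
python3 w.py w6.png; python3 go.py .6625 .110 .02
```

```text
[384, 0, 62, 31, 1406] ztop 0.031 (array([537.8, 216.4]), array([32.1, 12.7]), 74.9)
[513, 0, 127, 182, 17621] ztop 0.029 (array([622.3, 320.1]), array([ 92.9, 126.3]), 173.4)
[0, 25, 18, 70, 861] ztop 0.034 (array([483.1, -65.8]), array([ 8.3, 40. ]), 151.9)
[107, 89, 60, 58, 2648] ztop 0.039 (array([547.3,   6. ]), array([19.4, 20.3]), 104.3)
[277, 192, 79, 91, 5501] ztop 0.076 (array([661.4, 110.4]), array([49.3, 49.7]), 125.6)
[0, 211, 77, 86, 4371] ztop 0.043 (array([ 620.5, -111.2]), array([50.7, 64.4]), 147.6)
[0, 304, 640, 176, 76715] ztop 0.245 (array([651.1, 113.9]), array([140.1,  18.3]), 73.7)
green [5, 195, 94, 96, 2721] (array([ 617.3, -108. ]), array([86.4, 68.9]), 4.9)
grey [0, 0, 640, 433, 187531] (array([682.6,  87.1]), array([671.3, 403.5]), 75.4)
t 10.6 tcp [0.662  0.1087 0.151 ] yang 73.78 q [ 0.13  0.31  1.69 -0.    1.14 -1.16] F [ 0.  -0.2  0.1]
shift units now [-0.01  0.04  3.27]
```

View pics/w6.png

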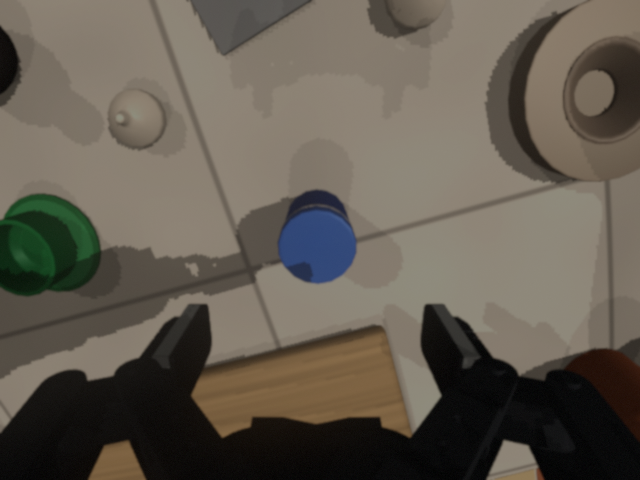

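The tin's lid is at (317,243), standing clear between the fingers, and its measured centre (661, 110) agrees with the TCP.

Request:
send_rows([
  [0,0.04,0.9,0,1],
  [0,0,0.9,0,1],
  [0,0,0.8,0,1],
  [0,0,0.45,0,1],
  [0,0,0.2,0,1],
  [0,0,0,0,1],
  [0,0,0,0,1],
  [0,0,0,0,-1],
  [0,0,0,0,-1],
  [0,0,0,0,-1],
  [0,0,0,0,-1],
  [0,0,0,0,-1],
])

```text
clock: 12.1
tcp_pos: [0.6635, 0.1115, 0.0224]
eef_rot: [[-0.961, 0.278, 0.002], [0.278, 0.961, 0.0], [-0.001, 0.0, -1.0]]
force: [-0.9, -0.6, 6.4]
finger_gap: 0.576
finger_force: 62.2
```

Request:
send_rows([
  [0,0,0,0,-1],
  [0,0,0,0,-1],
])

```text
clock: 12.35
tcp_pos: [0.6635, 0.1115, 0.0224]
eef_rot: [[-0.961, 0.278, 0.002], [0.278, 0.961, 0.0], [-0.002, 0.0, -1.0]]
force: [-1.5, -1.1, 5.4]
finger_gap: 0.573
finger_force: 62.2
```

Request:
send_rows([
  [0,0,-0.4,0,-1],
  [0,0,-1,0,-1],
  [0,0,-1,0,-1],
  [0,0,-1,0,-1],
  [0,0,-0.9,0,-1],
  [0,0,0,0,-1],
])

```text
clock: 13.1
tcp_pos: [0.6652, 0.112, 0.1979]
eef_rot: [[-0.961, 0.278, 0.008], [0.278, 0.961, 0.001], [-0.007, 0.003, -1.0]]
force: [-0.1, -0.2, -2.2]
finger_gap: 0.576
finger_force: 62.4
```

```bash
python3 go.py .412 -.348 .17
```

```text
t 13.1 tcp [0.6652 0.112  0.1979] yang 73.86 q [ 0.13  0.28  1.65  0.    1.21 -1.16] F [-0.1 -0.2 -2.2]
shift units now [  2.89 -12.81   0.63]
```

Request:
send_rows([
  [0.2,-0.9,0,0,-1],
  [0.2,-0.9,0,0,-1],
  [0.2,-0.9,0,0,-1],
  [0.2,-0.9,0,0,-1],
  [0.2,-0.9,0,0,-1],
  [0.2,-0.9,0,0,-1],
  [0.2,-0.9,0,0,-1],
  [0.2,-0.9,0,0,-1],
  [0.2,-0.9,0,0,-1],
  [0.2,-0.9,0,0,-1],
  [0.2,-0.9,0,0,-1],
  [0.2,-0.9,0.2,0,-1],
])

```text
clock: 14.6
tcp_pos: [0.449, -0.2771, 0.1835]
eef_rot: [[-0.961, 0.278, -0.002], [0.278, 0.961, 0.001], [0.002, 0.001, -1.0]]
force: [0.9, -0.7, -2.9]
finger_gap: 0.573
finger_force: 62.7
```

Request:
send_rows([
  [0.25,-1,0.2,0,-1],
  [0.2,-0.98,0.2,0,-1],
  [0,0,0,0,-1],
  [0,0,0,0,-1],
])

```text
clock: 15.1
tcp_pos: [0.4103, -0.3468, 0.1676]
eef_rot: [[-0.96, 0.279, -0.002], [0.279, 0.96, 0.003], [0.002, 0.002, -1.0]]
force: [0.6, 0.3, -2.4]
finger_gap: 0.574
finger_force: 62.9
```

```bash
python3 circ.py 112 .412 -.348 .040 w7.png; python3 go.py .412 -.348 .0264
```

```text
circle [ 0.4126 -0.3455  0.0381] 208
t 15.15 tcp [ 0.4108 -0.3467  0.1681] yang 73.86 q [-0.75  0.06  1.96  0.    1.12 -2.04] F [ 0.3  0.8 -1.5]
shift units now [-0.04 -0.03  3.54]
```

View pics/w7.png

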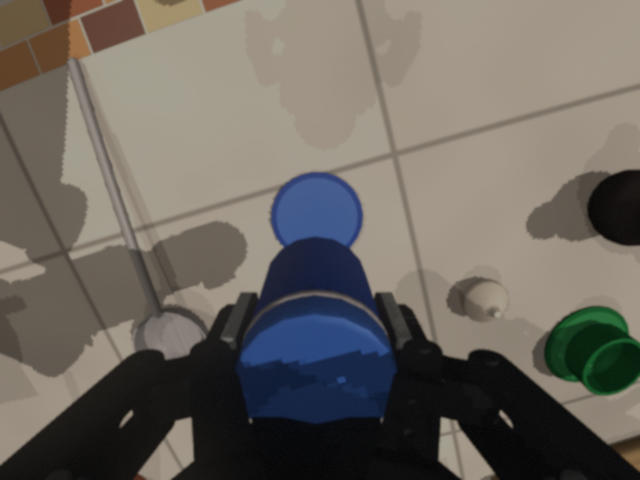

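The tin is held over the blue mat, whose visible part is centred near (317,215). The ladle lies well clear at left. Mat centre is (0.412, -0.347).

Request:
send_rows([
  [-0.04,0,0.9,0,-1],
  [0,0,0.9,0,-1],
  [0,0,0.9,0,-1],
  [0,0,0.4,0,-1],
  [0,0,0.2,0,-1],
  [0,0,0.1,0,-1],
  [0,0,0,0,-1],
  [0,0,0,0,-1],
])

```text
clock: 16.15
tcp_pos: [0.4133, -0.349, 0.0344]
eef_rot: [[-0.961, 0.278, 0.001], [0.278, 0.961, -0.001], [-0.002, -0.001, -1.0]]
force: [0.2, -0.6, -3.5]
finger_gap: 0.571
finger_force: 63.0
```

```bash
python3 go.py .4123 -.347 .0264
```

```text
t 16.15 tcp [ 0.4133 -0.349   0.0344] yang 73.85 q [-0.75  0.22  2.06 -0.    0.86 -2.04] F [ 0.2 -0.6 -3.5]
shift units now [0.04 0.04 0.2 ]
```

Request:
send_rows([
  [0.01,0.02,0.06,0,-1],
  [0,0,0.06,0,-1],
  [0,0,0.04,0,-1],
  [0,0,0.03,0,-1],
  [0,0,0,0,-1],
  [0,0,0,0,-1],
])

```text
clock: 16.9
tcp_pos: [0.4124, -0.3474, 0.0264]
eef_rot: [[-0.961, 0.278, -0.0], [0.278, 0.961, 0.0], [0.0, 0.0, -1.0]]
force: [-3.0, 2.6, 5.3]
finger_gap: 0.573
finger_force: 63.5
```

Contact. I'll release, lift and check.

Request:
send_rows([
  [0,0,0,0,1],
  [0,0,0,0,1],
  [0,0,0,0,1],
  [0,0,0,0,1],
  [0,0,-0.3,0,1],
  [0,0,-0.8,0,1],
  [0,0,-1,0,1],
  [0,0,-1,0,1],
  [0,0,-0.9,0,1],
  [0,0,0,0,1],
])

```text
clock: 18.15
tcp_pos: [0.4147, -0.3494, 0.1907]
eef_rot: [[-0.961, 0.278, 0.007], [0.278, 0.961, -0.006], [-0.008, -0.004, -1.0]]
force: [-0.1, -0.5, 0.4]
finger_gap: 0.997
finger_force: 0.0
```

```bash
python3 w.py w8.png;python3 circ.py 112 .4123 -.347 .040 w9.png; python3 go.py .587 -.324 .15 63.5
```

```text
[0, 86, 640, 394, 68215] ztop 0.285 (array([ 403.1, -343.7]), array([139.7,  18.3]), 74.0)
[575, 158, 65, 74, 3972] ztop 0.07 (array([ 467.6, -104.9]), array([ 9.8, 29. ]), 170.4)
[284, 178, 69, 80, 4260] ztop 0.08 (array([ 411.7, -346.5]), array([50.1, 50.2]), 94.3)
[456, 263, 44, 42, 1427] ztop 0.038 (array([ 527.7, -220.5]), array([19.7, 19.4]), 82.2)
[554, 306, 79, 69, 3554] ztop 0.043 (array([ 616.4, -118.5]), array([63.7, 63.8]), 90.2)
green [536, 291, 80, 70, 1870] (array([ 609.1, -124.5]), array([69.8, 85.6]), 125.5)
blue [279, 162, 83, 64, 1895] (array([ 403.3, -341.3]), array([75.4, 56.5]), 69.7)
grey [0, 0, 640, 438, 207080] (array([ 463.6, -370. ]), array([791.5, 454.8]), 74.9)
circle [ 0.4112 -0.3445  0.037 ] 197
t 18.25 tcp [ 0.4126 -0.3475  0.1863] yang 73.85 q [-0.75  0.04  1.94 -0.    1.15 -2.04] F [0.7 0.1 0.3]
turn units 1.29
shift units after turn [-3.64  2.47  0.91]
shift units now [-4.02  1.78  0.91]
```

Request:
send_rows([
  [0,0,0,0.65,1],
  [0,0,0,0.64,1],
  [-0.9,0.6,0.2,0,1],
  [-0.9,0.6,0.2,0,1],
  [-0.9,0.6,0.2,0,1],
  [-0.9,0.62,0.2,0,1],
  [0,0,0,0,1],
  [0,0,0,0,1],
  [0,0,0,0,1],
])

```text
clock: 19.38
tcp_pos: [0.5832, -0.325, 0.1532]
eef_rot: [[-0.895, 0.446, -0.001], [0.446, 0.895, 0.001], [0.001, -0.0, -1.0]]
force: [-0.3, 1.0, 0.7]
finger_gap: 0.998
finger_force: 0.0
```

```bash
python3 w.py w10.png; python3 go.py .587 -.324 .006 63.5
```

```text
[93, 0, 122, 64, 5804] ztop 0.08 (array([ 423.7, -352.1]), array([50.4, 24.9]), 62.4)
[381, 65, 59, 60, 2732] ztop 0.039 (array([ 527.8, -219.9]), array([19. , 17.5]), 37.6)
[534, 102, 106, 91, 5951] ztop 0.043 (array([ 617. , -118.3]), array([64.3, 63.4]), 16.1)
[0, 111, 105, 153, 3655] ztop 0.028 (array([ 465.3, -513.3]), array([116.1,  72.2]), 18.5)
[284, 176, 72, 115, 7702] ztop 0.047 (array([ 586.6, -322.8]), array([50.2, 85.6]), 153.0)
[0, 290, 640, 190, 69462] ztop 0.248 (array([ 573.3, -317.7]), array([139.6,  18.3]), 63.2)
green [512, 90, 92, 110, 3360] (array([ 613.3, -127.2]), array([68.7, 86.8]), 150.7)
blue [139, 0, 100, 87, 3173] (array([ 428.5, -343.6]), array([46.8, 77.6]), 96.2)
grey [0, 0, 640, 438, 193691] (array([ 601.4, -359.2]), array([643.8, 404.6]), 63.5)
grey [33, 181, 62, 68, 3094] (array([ 486. , -514.5]), array([59.7, 53.3]), 0.2)
t 19.43 tcp [ 0.5833 -0.3252  0.1537] yang 63.48 q [-0.55  0.31  1.7  -0.    1.14 -1.65] F [ 0.7  0.2 -0. ]
turn units -0.0
shift units after turn [-0.07  0.07  3.69]
shift units now [-0.07  0.07  3.69]
```

View pics/w10.png

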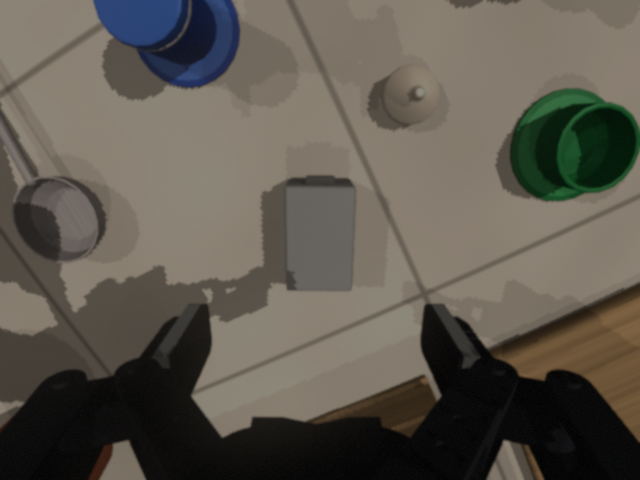

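The box is at (320,235), aligned with the fingers. A small latch tab protrudes at its upper end (320,179), so I take the body centre about 3 mm away from the tab, at (0.589, -0.324).

Request:
send_rows([
  [-0.11,0.09,0.9,0,1],
  [0,0,0.9,0,1],
  [0,0,0.9,0,1],
  [0,0,0.5,0,1],
  [0,0,0.3,0,1],
  [0,0,0.13,0,1],
  [0,0,0,0,1],
  [0,0,0,0,-1],
  [0,0,0,0,-1],
  [0,0,0,0,-1],
  [0,0,0,0,-1],
  [0,0,0,0,-1],
])

```text
clock: 20.92
tcp_pos: [0.591, -0.3242, 0.0097]
eef_rot: [[-0.895, 0.446, 0.002], [0.446, 0.895, -0.001], [-0.002, -0.0, -1.0]]
force: [0.3, 0.0, 5.9]
finger_gap: 0.572
finger_force: 63.4
```

Request:
send_rows([
  [0,0,0,0,-1],
  [0,0,0,0,-1],
])

```text
clock: 21.18
tcp_pos: [0.591, -0.3242, 0.0097]
eef_rot: [[-0.895, 0.446, 0.002], [0.446, 0.895, -0.001], [-0.002, -0.0, -1.0]]
force: [0.2, -0.5, 5.3]
finger_gap: 0.579
finger_force: 63.4
```

Request:
send_rows([
  [0,0,-0.3,0,-1],
  [0,0,-0.8,0,-1],
  [0,0,-1,0,-1],
  [0,0,-1,0,-1],
  [0,0,-1,0,-1],
  [0,0,0,0,-1],
  [0,0,0,0,-1],
])

```text
clock: 22.05
tcp_pos: [0.5892, -0.3232, 0.1714]
eef_rot: [[-0.895, 0.446, -0.002], [0.446, 0.895, 0.001], [0.002, 0.0, -1.0]]
force: [-0.6, 0.6, -2.3]
finger_gap: 0.579
finger_force: 62.8
```

```bash
python3 go.py .464 .099 .17 103.4
```

```text
t 22.05 tcp [ 0.5892 -0.3232  0.1714] yang 63.53 q [-0.54  0.3   1.67 -0.    1.17 -1.65] F [-0.6  0.6 -2.3]
turn units -4.98
shift units after turn [ 0.6  10.99  0.04]
shift units now [7.51 8.05 0.05]
```

Request:
send_rows([
  [0.75,0.8,0,0,-1],
  [0.75,0.8,0,0,-1],
  [0.75,0.8,0,0,-1],
  [0.75,0.8,0,0,-1],
  [0.75,0.8,0,0,-1],
  [0.75,0.8,0,0,-1],
  [0.75,0.8,0,0,-1],
  [0.75,0.8,0,0,-1],
  [0.75,0.8,0,0,-1],
  [0.75,0.85,0,0,-1],
  [0,0,0,-0.8,-1],
  [0,0,0,-0.8,-1],
])

```text
clock: 23.55
tcp_pos: [0.4627, 0.0988, 0.1698]
eef_rot: [[-0.973, 0.231, -0.005], [0.231, 0.973, -0.001], [0.005, -0.002, -1.0]]
force: [0.2, 0.1, -0.6]
finger_gap: 0.577
finger_force: 62.9
```

Request:
send_rows([
  [0,0,0,-0.8,-1],
  [0,0,0,-0.8,-1],
  [0,0,0,-0.8,-1],
  [0,0,0,-0.8,-1],
  [0,0,0,-0.18,-1],
  [0,0,0,0,-1],
  [0,0,0,0,-1],
])

```text
clock: 24.42
tcp_pos: [0.4646, 0.0982, 0.1719]
eef_rot: [[-0.973, -0.23, -0.001], [-0.23, 0.973, -0.0], [0.001, 0.0, -1.0]]
force: [0.5, 0.3, -1.6]
finger_gap: 0.573
finger_force: 62.9
```

```bash
python3 go.py .464 .099 .0137 103.4
python3 - <<'E'
from m import *
d=take('wrist'); save(d,'w11.png'); C=cloud(d); np.savez('/tmp/w.npz',c=d['color'],C=C,W=d['W'],k=d['mtx'],dc=d['dist_coeffs'])
E
```

```text
t 24.43 tcp [0.4646 0.0982 0.1719] yang 103.31 q [ 0.16 -0.07  2.08 -0.    1.13 -1.65] F [ 0.5  0.3 -1.6]
turn units -0.01
shift units after turn [0.01 0.02 3.96]
shift units now [0.01 0.02 3.96]
```

View pics/w11.png

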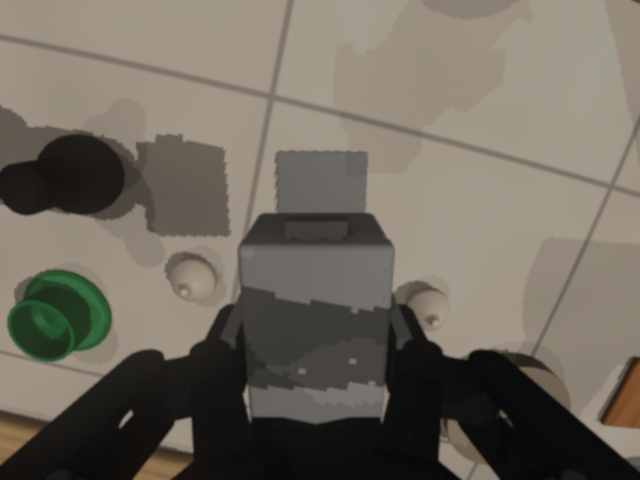

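Run:
```python
from m import *
f=np.load('/tmp/w.npz'); d=dict(W=f['W'],mtx=f['k'],dist_coeffs=f['dc']); g=cv2.cvtColor(f['c'],cv2.COLOR_RGB2GRAY).astype(float)
# edges by steepest step along rows/columns
dx=np.gradient(cv2.GaussianBlur(g,(3,3),0),axis=1); dy=np.gradient(cv2.GaussianBlur(g,(3,3),0),axis=0)
L=[(262+dx[v,262:290].argmin(),v) for v in range(158,208,4)]; R=[(356+dx[v,356:380].argmax(),v) for v in range(180,208,4)]; T=[(u,144+dy[144:162,u].argmin()) for u in range(282,344,6)]
l,r,t=[cast(d,p,.004)[:,:2] for p in (L,R,T)]
def line(P): vx,vy,x,y=cv2.fitLine((P*1000).astype(np.float32),cv2.DIST_HUBER,0,.01,.01).ravel(); return np.array([x,y]),np.degrees(np.arctan2(vy,vx))%180
for n,P in zip('LRT',(l,r,t)): print(n,line(P))
cl,al=line(l); cr,ar=line(r); ct,at=line(t); a=np.radians((al+ar)/2); e=np.array([np.cos(a),np.sin(a)]); n=np.array([-e[1],e[0]])
print('width',(cr-cl)@n); ctr=e*((ct@e)+53)+n*((cl@n+cr@n)/2); print('ctr',ctr)
E=cast(d,[(241,245),(391,245)],.207)[:,:2]; print('box end top',E)
tc=sense()['tcp_pos'][:2]; print('end dist from tcp along long axis mm',(E.mean(0)-tc)@e*1000, 'box cross', (E-tc)@n*1000)
```

```text
L (array([448.0983  ,  59.509266], dtype=float32), np.float32(13.758382))
R (array([436.45868, 136.769  ], dtype=float32), np.float32(13.529068))
T (array([412.39716 ,  85.578316], dtype=float32), np.float32(102.54604))
width 77.82516
ctr [462.68488 103.09244]
box end top [[0.43102642 0.06706674]
 [0.42023198 0.11276534]]
end dist from tcp along long axis mm -40.02226551345556 box cross [-22.33999932  24.61527607]
```

The box is held over the grey mat, with the mat's top edge at row 152 and its sides at columns 275 and 367. The wrist and scene views put the mat centre at about (0.4635, 0.102), angle 13.5°, and the box is centred in the grip.

Request:
send_rows([
  [0,0.09,0.8,0,-1],
  [0,0,0.9,0,-1],
  [0,0,0.9,0,-1],
  [0,0,0.6,0,-1],
  [0,0,0.3,0,-1],
  [0,0,0.2,0,-1],
  [0,0,0.05,0,-1],
  [0,0,0,0,-1],
  [0,0,0,0,-1],
  [0,0,0,0,-1],
])

```text
clock: 25.72
tcp_pos: [0.4646, 0.1019, 0.023]
eef_rot: [[-0.973, -0.231, 0.001], [-0.231, 0.973, 0.0], [-0.001, -0.0, -1.0]]
force: [-0.1, 0.2, -1.2]
finger_gap: 0.578
finger_force: 62.9
```

```bash
python3 go.py .4635 .1018 .0137 103.5
```

```text
t 25.73 tcp [0.4646 0.1019 0.023 ] yang 103.38 q [ 0.16  0.12  2.2  -0.    0.81 -1.64] F [-0.1  0.2 -1.2]
turn units -0.02
shift units after turn [0.03 0.01 0.23]
shift units now [0.03 0.   0.23]
```

Request:
send_rows([
  [0.02,0,0.08,-0.02,-1],
  [0,0,0.06,0,-1],
  [0,0,0.05,0,-1],
  [0,0,0.03,0,-1],
  [0,0,0,0,-1],
  [0,0,0,0,-1],
])

```text
clock: 26.48
tcp_pos: [0.4635, 0.1016, 0.0137]
eef_rot: [[-0.972, -0.234, 0.0], [-0.234, 0.972, 0.0], [-0.0, -0.0, -1.0]]
force: [0.7, 0.0, -0.3]
finger_gap: 0.572
finger_force: 63.1
```

Request:
send_rows([
  [0,0,0.02,0,-1],
  [0,0,0.02,0,-1],
  [0,0,0,0,-1],
  [0,0,0,0,-1],
])

```text
clock: 26.98
tcp_pos: [0.4635, 0.1017, 0.0136]
eef_rot: [[-0.972, -0.234, -0.0], [-0.234, 0.972, -0.0], [0.0, -0.0, -1.0]]
force: [-6.2, -1.0, 13.7]
finger_gap: 0.575
finger_force: 64.8
```

Request:
send_rows([
  [0,0,-0.03,0,-1],
  [0,0,0,0,1],
  [0,0,0,0,1],
  [0,0,0,0,1],
  [0,0,0,0,1],
  [0,0,-0.3,0,1],
  [0,0,-0.8,0,1],
  [0,0,-1,0,1],
  [0,0,-1,0,1],
  [0,0,-1,0,1],
  [0,0,0,0,1],
  [0,0,0,0,1],
])

```text
clock: 28.48
tcp_pos: [0.4631, 0.1016, 0.1774]
eef_rot: [[-0.972, -0.234, 0.0], [-0.234, 0.972, 0.0], [-0.0, -0.0, -1.0]]
force: [-0.7, -0.0, -0.2]
finger_gap: 0.998
finger_force: 0.0
```

```bash
python3 w.py w12.png; python3 go.py .471 -.091 .18
```

```text
[0, 134, 124, 80, 7436] ztop 0.099 (array([469.6, -89.7]), array([34.3, 32.5]), 8.0)
[282, 164, 68, 110, 6854] ztop 0.051 (array([460.4, 101.5]), array([85.6, 50.1]), 13.5)
[168, 255, 47, 44, 1591] ztop 0.038 (array([546.6,   5.1]), array([18.7, 21. ]), 177.3)
[8, 284, 83, 74, 4004] ztop 0.043 (array([ 616.4, -117.4]), array([63.8, 63.7]), 14.8)
[0, 286, 640, 194, 61400] ztop 0.272 (array([451.5, 100.5]), array([ 17.7, 139.2]), 103.4)
green [26, 268, 83, 77, 1687] (array([ 609.4, -110.7]), array([85.9, 66. ]), 47.7)
grey [0, 0, 640, 438, 218307] (array([505.5, 106.1]), array([437.6, 713.5]), 103.4)
t 28.52 tcp [0.4625 0.1014 0.1765] yang 103.53 q [ 0.16 -0.08  2.08 -0.    1.14 -1.64] F [-0.7 -0.4 -0.8]
shift units now [ 0.92 -4.73 -0.09]
```

View pics/w12.png

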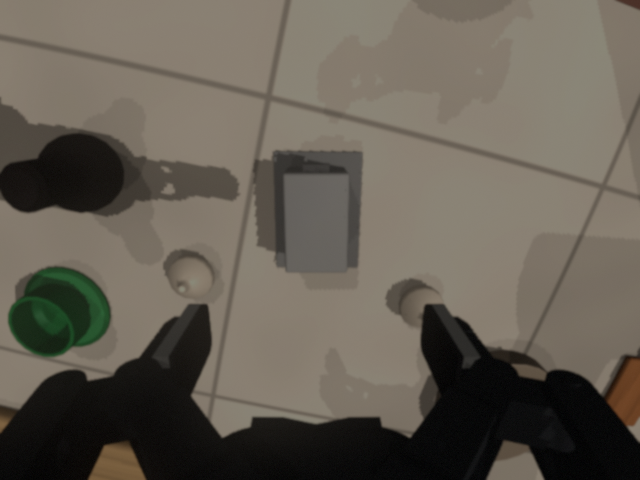

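The box is aligned on the grey mat (316,220), centred to about 1 mm. All three are in place, so next is the stone.

Request:
send_rows([
  [0.19,-0.95,0.1,0,1],
  [0.19,-0.95,0.1,0,1],
  [0.18,-0.95,0.1,0,1],
  [0.18,-0.95,0.1,0,1],
  [0.18,-0.93,0.1,0,1],
  [0,0,0,0,1],
  [0,0,0,0,1],
  [0,0,0,0,1],
])

```text
clock: 29.52
tcp_pos: [0.4715, -0.09, 0.1568]
eef_rot: [[-0.972, -0.235, -0.001], [-0.235, 0.972, 0.001], [0.001, 0.001, -1.0]]
force: [0.9, -0.4, -0.2]
finger_gap: 1.0
finger_force: 0.0
```

```bash
python3 w.py w13.png; python3 go.py .4703 -.0910 .058
```

```text
[0, 36, 38, 70, 2067] ztop 0.046 (array([ 410.8, -324.6]), array([36.7,  8.9]), 3.8)
[271, 182, 84, 97, 6053] ztop 0.1 (array([470. , -91.7]), array([33.1, 33.6]), 110.0)
[500, 217, 101, 108, 8794] ztop 0.051 (array([460. , 101.2]), array([86.5, 51.6]), 13.9)
[123, 225, 52, 48, 1920] ztop 0.039 (array([ 526.8, -219.8]), array([17.5, 19.1]), 112.3)
[0, 302, 640, 178, 60373] ztop 0.252 (array([459.7, -91.1]), array([ 18.1, 138.5]), 103.5)
[592, 329, 46, 40, 1470] ztop 0.038 (array([525.7, 217. ]), array([18.2, 19.4]), 159.5)
[207, 333, 76, 78, 3751] ztop 0.043 (array([ 616.6, -117.6]), array([63.8, 63.4]), 14.4)
blue [0, 21, 64, 105, 3306] (array([ 412.4, -332.1]), array([78. , 53.4]), 1.9)
grey [0, 0, 640, 438, 98192] (array([ 512.8, -112.5]), array([408. , 620.1]), 103.1)
t 29.57 tcp [ 0.4717 -0.09    0.157 ] yang 103.61 q [-0.24 -0.05  2.09  0.    1.1  -2.05] F [-0.4 -0.4  0.1]
shift units now [ 0.04 -0.02  2.47]
```

View pics/w13.png

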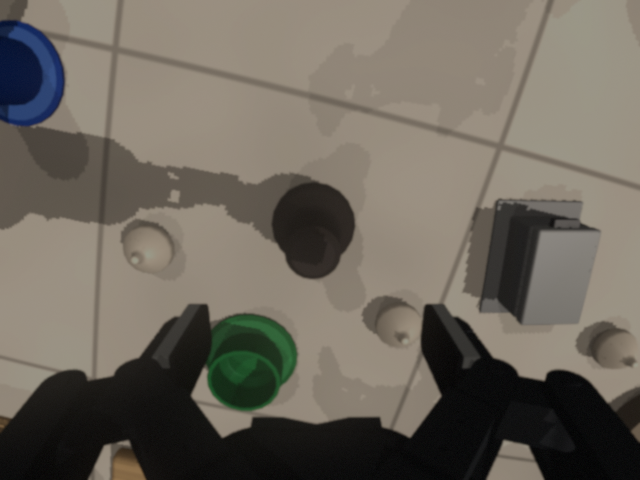

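The stone's handle top is at (313,258), measured at (470, -91.7) mm, with room for the fingers on both sides.

Request:
send_rows([
  [0.04,-0.03,0.7,0,1],
  [0,0,0.8,0,1],
  [0,0,0.6,0,1],
  [0,0,0.3,0,1],
  [0,0,0.05,0,1],
  [0,0,0,0,1],
  [0,0,0,0,-1],
  [0,0,0,0,-1],
  [0,0,0,0,-1],
  [0,0,0,0,-1],
  [0,0,0,0,-1],
  [0,0,0,0,-1],
])

```text
clock: 31.08
tcp_pos: [0.4711, -0.0926, 0.06]
eef_rot: [[-0.972, -0.234, 0.001], [-0.234, 0.972, -0.0], [-0.001, -0.0, -1.0]]
force: [-0.7, 0.6, 5.9]
finger_gap: 0.375
finger_force: 59.6
```

Request:
send_rows([
  [0,0,0,0,-1],
  [0,0,0,0,-1],
  [0,0,0,0,-1],
])

```text
clock: 31.45
tcp_pos: [0.4711, -0.0926, 0.06]
eef_rot: [[-0.972, -0.234, 0.001], [-0.234, 0.972, -0.0], [-0.001, -0.0, -1.0]]
force: [-0.7, 0.8, 5.6]
finger_gap: 0.382
finger_force: 59.6
```

Request:
send_rows([
  [0,0,-0.3,0,-1],
  [0,0,-0.8,0,-1],
  [0,0,-1,0,-1],
  [0,0,-1,0,-1],
  [0,0,-0.6,0,-1],
  [0,0,0,0,-1],
  [0,0,0,0,-1],
])

```text
clock: 32.33
tcp_pos: [0.4695, -0.0922, 0.2059]
eef_rot: [[-0.972, -0.234, -0.002], [-0.234, 0.972, 0.001], [0.002, 0.001, -1.0]]
force: [-1.0, -0.7, -3.6]
finger_gap: 0.379
finger_force: 60.0
```

```bash
python3 go.py .6246 .338 .20
```

```text
t 32.33 tcp [ 0.4695 -0.0922  0.2059] yang 103.53 q [-0.25 -0.09  2.04 -0.    1.2  -2.05] F [-1.  -0.7 -3.6]
shift units now [-6.29  9.55  0.14]
```

Request:
send_rows([
  [-0.57,0.87,0,0,-1],
  [-0.57,0.87,0,0,-1],
  [-0.57,0.87,0,0,-1],
  [-0.57,0.87,0,0,-1],
  [-0.57,0.87,0,0,-1],
  [-0.57,0.87,0,0,-1],
  [-0.57,0.87,0,0,-1],
  [-0.57,0.87,0,0,-1],
  [-0.57,0.87,0,0,-1],
  [-0.57,0.87,0,0,-1],
  [-0.57,0.86,0,0,-1],
  [0,0,0,0,-1],
])

```text
clock: 33.83
tcp_pos: [0.624, 0.3403, 0.2035]
eef_rot: [[-0.972, -0.237, -0.004], [-0.237, 0.972, -0.001], [0.004, -0.0, -1.0]]
force: [0.8, -0.3, -2.4]
finger_gap: 0.377
finger_force: 60.5
```

Request:
send_rows([
  [0,0,0.4,0,-1],
  [0,0,0.3,0,-1],
  [0,0,0,0,-1],
  [0,0,0,0,-1],
])

```text
clock: 34.33
tcp_pos: [0.6249, 0.3373, 0.1792]
eef_rot: [[-0.972, -0.233, -0.0], [-0.233, 0.972, -0.0], [0.0, -0.0, -1.0]]
force: [-0.1, 0.4, -2.7]
finger_gap: 0.378
finger_force: 60.5
```

```bash
python3 go.py .6246 .338 .071
python3 - <<'E'
from m import *
from scipy.optimize import least_squares
d=take('wrist'); save(d,'w14.png'); C=cloud(d)
m=comp((abs(C[...,2]-.03)<.006)&(np.hypot(C[...,0]-.6246,C[...,1]-.338)<.075),(320,200),80)
c=max(cv2.findContours(m.astype(np.uint8),0,1)[0],key=cv2.contourArea).reshape(-1,2)
P=cast(d,c,.028)[:,:2]; x0=np.array([.6246,.338]); P=P[abs(np.hypot(*(P-x0).T)-.065)<.008]
print(least_squares(lambda p:np.hypot(*(P-p[:2]).T)-p[2],[*x0,.065],loss='soft_l1',f_scale=.001).x.round(4),len(P))
E
```

```text
t 34.33 tcp [0.6249 0.3373 0.1792] yang 103.49 q [ 0.46  0.36  1.57 -0.    1.21 -1.35] F [-0.1  0.4 -2.7]
shift units now [0.   0.02 2.71]
[0.6227 0.3393 0.0638] 322
```

View pics/w14.png

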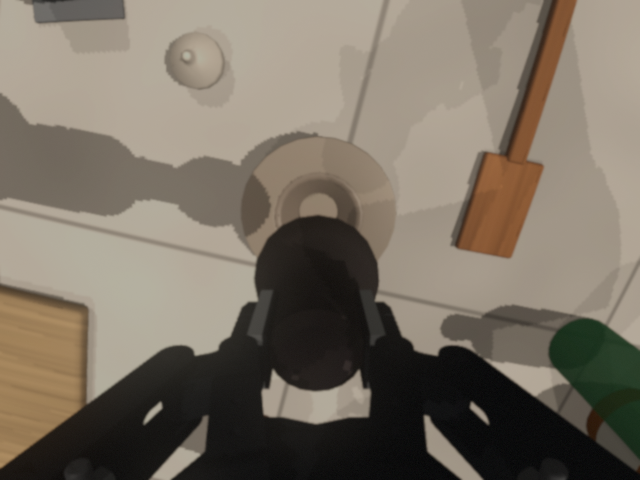

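The stone hangs over the hollow (317,205). The slab centre from the wrist is (0.623, 0.339) and from scene and side (0.6246, 0.338), so I use (0.624, 0.338). The spatula at (500,205) is clear.

Request:
send_rows([
  [0.02,0.02,0.7,0,-1],
  [0,0,0.7,0,-1],
  [0,0,0.5,0,-1],
  [0,0,0.3,0,-1],
  [0,0,0.2,0,-1],
  [0,0,0,0,-1],
  [0,0,0,0,-1],
  [0,0,0,0,-1],
])

```text
clock: 35.38
tcp_pos: [0.6247, 0.3389, 0.0844]
eef_rot: [[-0.972, -0.234, 0.002], [-0.234, 0.972, 0.001], [-0.002, 0.0, -1.0]]
force: [-0.2, 0.5, -3.1]
finger_gap: 0.382
finger_force: 60.5
```

```bash
python3 go.py .624 .338 .071
```

```text
t 35.38 tcp [0.6247 0.3389 0.0844] yang 103.53 q [ 0.46  0.44  1.65 -0.    1.05 -1.34] F [-0.2  0.5 -3.1]
shift units now [ 0.02 -0.02  0.33]
```

Request:
send_rows([
  [0.01,0,0.1,0,-1],
  [0,0,0.08,0,-1],
  [0,0,0.05,0,-1],
  [0,0,0.04,0,-1],
  [0,0,0,0,-1],
  [0,0,0,0,-1],
])

```text
clock: 36.12
tcp_pos: [0.6236, 0.3385, 0.0726]
eef_rot: [[-0.972, -0.234, 0.0], [-0.234, 0.972, 0.0], [-0.0, 0.0, -1.0]]
force: [0.3, 0.3, -2.6]
finger_gap: 0.381
finger_force: 60.5
```

Request:
send_rows([
  [0,0,0.03,0,-1],
  [0,0,0.02,0,-1],
  [0,0,0,0,-1],
  [0,0,0,0,-1],
])

```text
clock: 36.62
tcp_pos: [0.6241, 0.3387, 0.0712]
eef_rot: [[-0.972, -0.234, 0.001], [-0.234, 0.972, 0.001], [-0.001, 0.0, -1.0]]
force: [-0.1, -0.5, 1.7]
finger_gap: 0.379
finger_force: 60.8
```

Request:
send_rows([
  [0,0,0.01,0,-1],
  [0,0,0,0,-1],
  [0,0,0,0,1],
  [0,0,0,0,1],
  [0,0,0,0,1],
  [0,0,0,0,1],
  [0,0,0,0,1],
  [0,0,-0.3,0,1],
  [0,0,-0.8,0,1],
  [0,0,-1,0,1],
  [0,0,-1,0,1],
  [0,0,0,0,1],
])

```text
clock: 38.12
tcp_pos: [0.6267, 0.34, 0.201]
eef_rot: [[-0.972, -0.234, 0.01], [-0.234, 0.972, 0.005], [-0.01, 0.002, -1.0]]
force: [0.8, 0.1, 0.4]
finger_gap: 1.003
finger_force: 0.0
```

Request:
send_rows([
  [0,0,0,0,1],
  [0,0,0,0,1],
  [0,0,0,0,1],
  [0,0,0,0,1],
])

```text
clock: 38.62
tcp_pos: [0.6232, 0.3383, 0.1929]
eef_rot: [[-0.972, -0.234, -0.002], [-0.234, 0.972, -0.001], [0.002, -0.0, -1.0]]
force: [-0.6, -0.0, 0.8]
finger_gap: 0.998
finger_force: 0.0
```

```bash
python3 w.py w15.png; python3 -c "
from h import *
save(take('scene'),'scene1.png'); print(sense()['force'])"
```

```text
[175, 38, 53, 55, 2215] ztop 0.039 (array([526.5, 220. ]), array([19.5, 18.4]), 3.6)
[242, 137, 149, 145, 16752] ztop 0.11 (array([623.5, 339.1]), array([33.8, 33.8]), 164.7)
[0, 282, 640, 198, 72939] ztop 0.287 (array([612. , 337.5]), array([ 18.3, 139.5]), 103.5)
grey [0, 0, 640, 438, 160528] (array([664.3, 367.9]), array([459.3, 693.8]), 103.6)
[-0.2303862  -0.32690517  0.1024625 ]
```

View pics/w15.png

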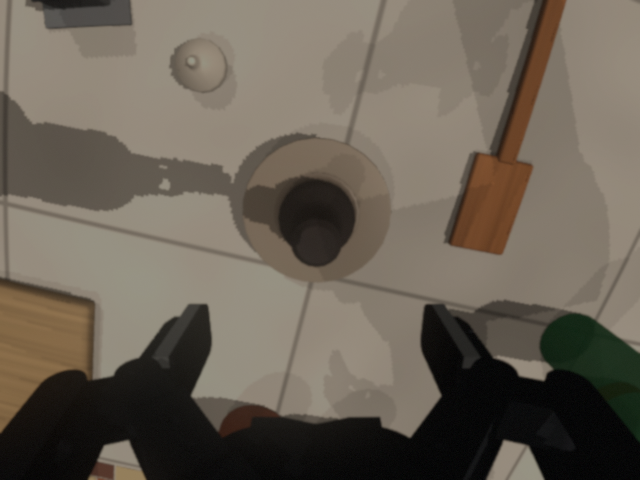

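View pics/scene1.png

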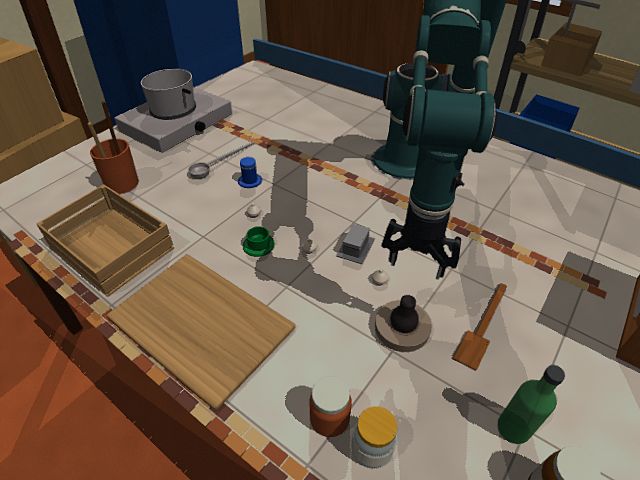

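The stone stands upright in the hollow (404,315), with its top at 0.110 m against 0.109 m expected. The dish (258,238), tin (249,172) and box (354,240) sit on their mats, the ladle and spatula are where they were, and the gripper is clear.

```bash
python3 -c "
from plant import ctrl; print(ctrl.hand_in())"
```

```text
the job is handed in; nothing more can be done
None
```

The job is handed in: the dish, tin and box measured within about 2 mm of their mat centres, the stone was then seated upright in the slab's hollow, and the ladle and spatula were left alone, in about 39 s of robot time.

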